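Wedge the doming block tight in its holder

ROBOT

A 7-joint arm with a two-finger parallel gripper is mounted at the origin on a cart in front of the work surface, level with it; the furniture and walls round the work are solid. World frame = base frame: x ahead of the robot, y to its left, z up, the work surface at z = 0. Lengths are in m, angles in rad, forces in N, time in s.
With the tool pointing down it reaches from about 0.425 to 0.925 m from the base axis. Payload 6.8 kg.
Tool frame: the origin (TCP) lies at the very end of the fingers, on their centre line; the grasp point (between the pads) lies 19 mm behind it; z points along the fingers, y is the line along which they close (so a half turn about z gives the same grasp; the last joint's range is limited). The gripper opens to 85 mm and grips with 20 to 120 N. Pads are 22 mm wide; open, the fingers measure 114 mm over their backs; the gripper's body (76 mm by 85 mm) begins 54 mm behind the grasp point. The pads swing forward as they close: fully open they stand 13 mm farther back than shut.
Start: joints at [1.026, 0.477, 0.022, 1.555, -0.011, 1.109, -0.083], TCP at [0.286, -0.612, 0.231] pointing down, gripper open.
Joint ranges: [-2.96, 2.96], [-0.34, 2.1], [-1.41, 1.46], [0.24, 2.44], [-1.37, 4.51], [0.17, 1.92], [-2.96, 2.96]. Speed limits (rad/s): [2.39, 2.39, 3.14, 3.14, 3.14, 3.14, 3.14].

INTERFACE

Orientations are given as a rotation vector (axis times angle).
In Python, from bench import get_obs, viewer, r gives the robot as it stands. The module is installed in compiled form; this text tells all that it offers.
- The arm moves only by the tool play_rows, never from a script. Its argument "commands" is a list that holds one entry, the list of rows, each a list of 5 numbers: the gripper's target within -1 to 1 (shut at 1, half-way at 0, fully open at -1), then the shift along the tool's x, y, z scaled (see below), then the turn about the tool's z scaled (see below). A call has 1 to 12 rows; each row is the pose to reach, as a shift and turn from the pose commanded when the call began, along the tool's axes at that moment; what a row does not reach only later rows make up. The controller multiplies each number of a shift by 0.2 m and each number of a turn by pi/2 rad. A row lasts 1/12 s, in which the tool goes at most 41.7 mm and 7.16 degrees, less where a joint would pass 70% of its speed; a pose out of reach is approached as far as the arm can. A call with a number of a shift or a turn outside -1 to 1 is refused whole. A call with a gripper value outside its range is refused whole. The fingers move at their own pace and stop on an object; "grip_force" is the grip in N (left out, the last holds). Time passes only in rows, so rows that repeat a pose let the fingers close. It gives the time, the measured TCP pose, the force, the opening and the grip force at its end, in the units of the state.
- get_obs(): the state, without advancing time (a new reading comes with each control period).
- viewer.grab_frame(name): name is "scene" or "side" or "wrist"; returns a dict with "pixels" (480x640x3 uint8, red, green, blue), "fovy" (degrees; the focal length in pixels is half the picture's height over the tangent of half this angle, whatever the lens; pixels are square), "cx", "cy" (the principal point, pixels), "distortion" ([k1, k2, p1, p2, k3] as OpenCV has them; the pictures are not rectified), "world_to_cam" (4x4, takes a point from world to camera coordinates); the wrist camera has in their place "hand_eye" (4x4, takes a point from camera to tool coordinates, whose origin is the TCP and whose axes are the flange's). Camera axes: x right, y up, looking along -z (the intrinsics and any distortion apply to the point x, -y, -z); pixel columns grow to the right and rows downward; lengths in m; the calibration is good to about 2 mm. A picture is of the moment at which its call begins: read the wrist's pose just before it. There is no depth.
- r.hand_in(): hands the job in; it is judged then, once.
Trained networks look in a picture, given as the dict that the camera call returned (one of the last four; its "shot" number tells which), for a name from the list of things; names that differ only in an ending like _2 or _b are one class to them, and where a whole thing is asked for, a point or a joint stands for the part that bears it (a point fixed in the world has none). Each returns a list of dicts, best first, with "score" (0 to 1); they miss things now and then, are a little off and sometimes report something else, mostly with a low value. They report only what shows in the picture. A call takes as long as a camera call.
- viewer.trace(picture, thing): "pixels" (480x640 bool, what is visible of it) and "rect" ([left, top, right, bottom] in pixels, round what is visible of it).
The state is a dict: "clock": time; "joints": joint angles; "qvel": joint speeds; "tau": joint torques, N m; "tcp_pos": TCP position; "orientation": TCP orientation; "contact_force": force on the tool from outside, world axes, zero at the start; "moment": the same for the moment, N m; "grip_width": finger opening in m; "gripper_force": force on a finger pad.
Only numpy, scipy, OpenCV 4.12 (cv2) and the standard library are available. Lean on these libraries where they do the work, as an engineer would, in place of code of your own. Each camera call takes 0.05 s, during which the arm holds its last target. There are 200 camera calls.

TASK

The brass doming block sits loose in its wooden holder. Take the thick wooden wedge out of the stand, put it point down into the gap between the block and the holder's sloping cheek, sloped side against the cheek, and drive it down firmly until the block is pushed right up against the stop and wedged tight. Leave the thin wedge in the stand.

Things in the scene. Friction and masses are not known exactly. Their poses are not given: they have to be found in the camera images.
- thick_wedge_head (a point): Centre of the thick wooden wedge's head, the part to grip: 20 mm thick (x), 42 wide (y), 44 tall. z up. Below it a 28 mm wide blade reaches 60 mm down to a blunt edge 5 mm thick, 82 mm below this point. The blade's +x side is upright, flush with the head; its -x side slopes 1 in 4, so the edge's middle lies 7.5 mm to +x of this point. Loose, 80 g, point down.
- thin_wedge_head (a point): Centre of the head of the thin wooden wedge, the wrong one, to be left alone: same height and widths as the thick one, but its head is only 9 mm thick (x), too thin to lock anything here.
- stand: Fixed wooden stand, 64 (x) x 124 (y) x 172 mm tall, origin at the centre of its underside. Two equal slots in its top, 34 mm to +y and -y. A wedge hangs in each, its head resting on the top, its axes parallel to the stand's, sloped side to -x. Either wedge may be in either slot. Lift straight up 65 mm to leave the slot, 115 mm to pass over the other wedge.
- holder: Fixed wooden holder on a stout foot, origin at the centre of its underside; its base plate, 124 (x) x 98 (y) mm, has its top at z = 133 mm. On the plate: a stop at the +x end, inner face at x = 40 mm, 44 mm high; side walls 61 mm apart, 30 mm high; a cheek at the -x end, 55 mm high, its inner face sloping 1 in 4 from x = -32 mm at its top to -18 mm at the plate.
- gap (a point): Point fixed to the holder, axes as the holder's, at x = -23.5 mm, y = 0, z = 188 mm (55 above the plate): the middle of the gap's mouth (17 mm wide) when the block is home. At the start the block narrows the mouth by 2.5 to 5 mm. The wedge goes in with its axes parallel to the holder's; driven tight, its head's centre is 1.5 mm to -x of this point and 35 mm above it.
- doming_block: Brass 55 mm cube with round hollows in its top, about 0.6 kg, loose on the holder's plate (its top 55 mm above the plate); origin at the centre of its underside. It starts 2.5 to 5 mm short of the stop, 3 mm free at each side; driving the wedge slides it home, where its origin is at holder x = 12.5 mm. Driving takes some 8 to 20 N downwards; the wedge then holds by friction.
- thick_wedge_tip (a point): Middle of the thick wedge's bottom edge (5 x 28 mm), on the same wedge 7.5 mm to +x and 82 mm below its head's centre. Inside the stand at the start. With the wedge tight it is at holder x = -17.5 mm, 8 mm above the plate.

How it is judged:
By the outcome, as a careful person would: the job done as asked, in the order asked, and still so for the second after the job is handed in, with the robot touching nothing.
It also fails if it takes over 32 s, if anything falls off the work surface, if the arm or the gripper's body presses on something with over 40 N, if the wrist force passes 120 N, or if a joint passes its speed limit or range.

## Working session

There is one attempt and no reset: what is moved stays moved. The work goes in short steps, Python scripts to look and compute and a tool call to move; the robot and the scene stay as the last step left them, time stands still between calls to the robot, and variables do not carry over. Pictures are saved under pics/ and viewed, at most 13 in all, crops included, and the job is handed in when it is done.

Besides the shell and the picture viewer there is one more tool, called after "Call:" as name([rows], argument=value, ...), one row to a line, values as JSON. play_rows: Moves the arm, as the interface text tells. Shifts and turns lie within -1 to 1; 1 stands for 0.2 m of shift or pi/2 rad of turn. Its arguments: {"type":"object","properties":{"commands":{"type":"array","items":{"type":"array","items":{"type":"array","items":{"type":"number","minimum":-1,"maximum":1}}}},"grip_force":{"type":"number"}},"required":["commands"]}

```bash
mkdir -p pics; cat > h.py <<'E'
import numpy as np, cv2
from bench import get_obs, viewer, r
def K(f):
    F=240/np.tan(np.radians(f["fovy"])/2); return np.array([[F,0,f["cx"]],[0,F,f["cy"]],[0,0,1]])
D=np.diag([1,-1,-1,1.])
def w2c(f,obs=None):
    if "world_to_cam" in f: return D@np.array(f["world_to_cam"])
    T=np.eye(4);T[:3,:3]=cv2.Rodrigues(np.array(obs["orientation"]))[0];T[:3,3]=obs["tcp_pos"]
    return D@np.linalg.inv(T@np.array(f["hand_eye"]))
def proj(P,f,W):
    return cv2.projectPoints(np.asarray(P,float).reshape(-1,3),cv2.Rodrigues(W[:3,:3])[0],W[:3,3],K(f),np.array(f["distortion"],float))[0][:,0]
def ray(uv,f,W):
    n=cv2.undistortPoints(np.array(uv,float).reshape(-1,1,2),K(f),np.array(f["distortion"],float))[:,0]
    R=W[:3,:3]; d=np.c_[n,np.ones(len(n))]@R; return -R.T@W[:3,3], d
def atz(uv,z,f,W):
    o,d=ray(uv,f,W); return o+d*((z-o[2])/d[:,2])[:,None]
def save(f,n): cv2.imwrite("pics/"+n,f["pixels"][:,:,::-1])
E
python3 - <<'E'
from h import *
o=get_obs();print(o)
for c in ["scene","side","wrist"]:
    o=get_obs();f=viewer.grab_frame(c);save(f,c+"0.png")
    print(c,f["fovy"],f["cx"],f["cy"],f["distortion"])
    W=w2c(f,o);print(np.linalg.inv(W).round(3).tolist())
    for t in ["thick_wedge_head","thin_wedge_head","stand","holder","doming_block"]:
        L=viewer.trace(f,t)
        print(t,[(round(x["score"],2),x["rect"],int(x["pixels"].sum())) for x in L[:2]])
E
```

```text
{'clock': 0.0, 'joints': array([ 1.02590618,  0.47781685,  0.02229213,  1.5564269 , -0.01149297,
        1.10926706, -0.08312691]), 'qvel': array([-0.00027122, -0.00068287, -0.00090752,  0.00031977, -0.00035541,
        0.0016076 , -0.00015195]), 'tau': array([-9.80724035e-04, -5.96456945e+01,  1.60768602e+00, -2.81200325e+01,
        1.24619779e-02,  9.22837498e-03, -5.65417895e-05]), 'tcp_pos': array([ 0.28531896, -0.61110329,  0.23032391]), 'orientation': array([-3.06527673e+00, -6.80356640e-01,  7.88211006e-04]), 'contact_force': array([-0.09907788, -0.41315756, -0.63951349]), 'moment': array([ 0.04118349,  0.02656205, -0.00428563]), 'gripper_force': 0.0, 'grip_width': 0.08522183878014432}
scene 43.08489990568345 328.77094329372875 244.8451403247461 [-0.04573828  0.          0.          0.          0.        ]
[[-0.594, -0.415, 0.689, -0.083], [-0.805, 0.295, -0.515, 0.722], [0.011, -0.861, -0.509, 0.565], [0.0, 0.0, 0.0, 1.0]]
thick_wedge_head [(0.74, [242.3, 209.9, 270.7, 260.5], 1061)]
thin_wedge_head [(0.72, [264.8, 190.4, 282.2, 230.2], 491)]
stand [(0.79, [224.6, 218.0, 303
[... 314 characters left out ...]
, [-0.008, -0.731, -0.682, 0.701], [0.0, 0.0, 0.0, 1.0]]
thick_wedge_head [(0.63, [293.7, 238.5, 323.0, 287.2], 1130)]
thin_wedge_head [(0.57, [282.9, 200.4, 301.2, 246.9], 490)]
stand [(0.57, [263.8, 215.0, 342.2, 384.7], 8025)]
holder [(0.69, [304.2, 138.3, 403.7, 271.4], 7788), (0.35, [296.1, 233.1, 321.0, 287.1], 1105)]
doming_block [(0.59, [325.3, 139.7, 371.5, 186.0], 1740)]
wrist 60.504147346751296 317.3620561307081 237.71720323408013 [-0.09232737  0.          0.          0.          0.        ]
[[0.423, -0.87, -0.253, 0.351], [-0.906, -0.407, -0.117, -0.582], [-0.001, 0.279, -0.96, 0.375], [0.0, 0.0, 0.0, 1.0]]
thick_wedge_head []
thin_wedge_head []
stand []
holder []
doming_block []
```

```bash
python3 - <<'E'
import cv2,numpy as np
a=cv2.imread("pics/scene0.png")[150:400,200:450];b=cv2.imread("pics/side0.png")[125:375,230:430]
cv2.imwrite("pics/ab.png",np.hstack([cv2.resize(a,None,fx=1.75,fy=2.3),cv2.resize(b,None,fx=1.75,fy=2.3)]))
E
```

```text
(no output)
```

View pics/ab.png

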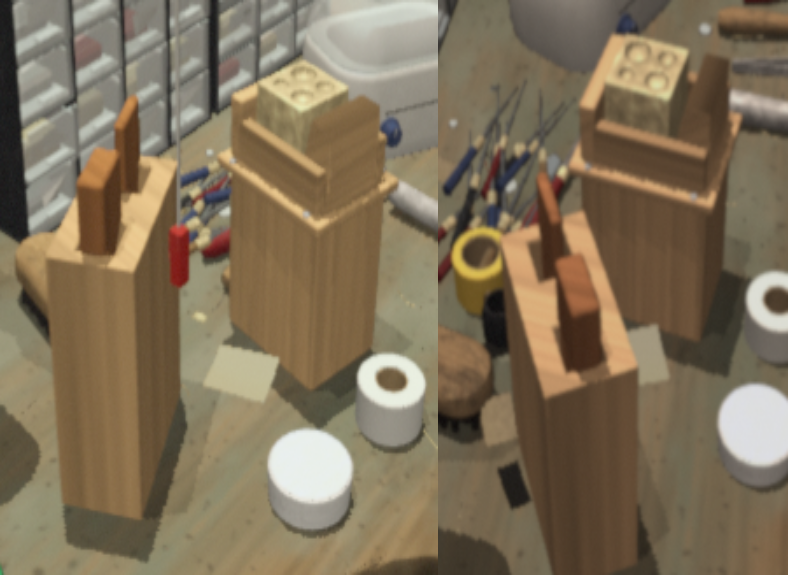

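View pics/scene0.png

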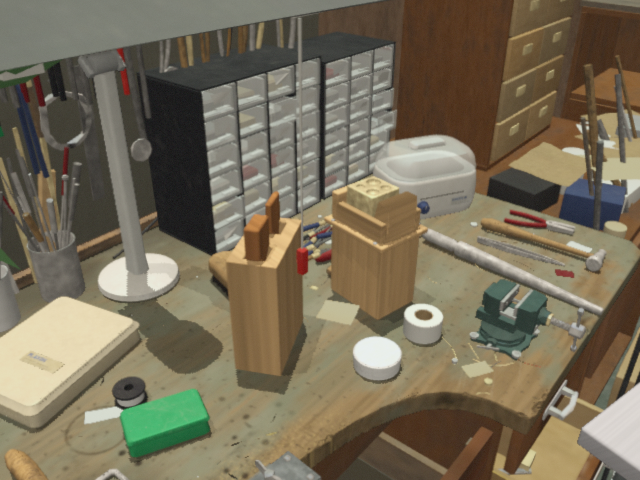

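The pictures show the stand, with the thick wedge nearer both cameras (scene ~256,235) and the thin one behind it. The holder's tall cheek is on the right in both views (scene ~400,205) and the block is inside it.

```bash
python3 - <<'E'
from h import *
S=viewer.grab_frame("scene");V=viewer.grab_frame("side")
for f,st,ho in ((S,[(227.4,263.9),(274.3,266.5),(302.9,219.6)],[(325.7,218.3),(375.4,244.8),(425.7,231.3)]),
              (V,[(292.9,295.4),(343.1,285),(315.1,217.2),(267.1,225.9)],[(306.6,197.6),(386.6,214.1),(403.7,175.9)])):
    W=w2c(f)
    for uv,z in ((st,.172),(ho,.133)):
        P=atz(uv,z,f,W)[:,:2]; d=np.diff(P,axis=0)
        print(P.round(4).tolist(),np.linalg.norm(d,axis=1).round(4),np.degrees(np.arctan2(d[:,1],d[:,0])).round(1))
    for t in ["thick_wedge_head","thin_wedge_head","doming_block"]:
        m=viewer.trace(f,t)[0]["pixels"]; c=np.argwhere(m).mean(0)[::-1]
        print(t,atz([c],.194 if 'w' in t else .188,f,W).round(4))
E
```

```text
[[0.4835, 0.4505], [0.4459, 0.4076], [0.5239, 0.3129]] [0.057  0.1227] [-131.3  -50.5]
[[0.5677, 0.2419], [0.4641, 0.2316], [0.4512, 0.1466]] [0.1041 0.0859] [-174.3  -98.7]
thick_wedge_head [[0.4848 0.4084 0.194 ]]
thin_wedge_head [[0.5289 0.357  0.194 ]]
doming_block [[0.5099 0.2082 0.188 ]]
[[0.49, 0.4484], [0.4437, 0.4116], [0.5221, 0.3177], [0.5716, 0.3566]] [0.0592 0.1223 0.0629] [-141.5  -50.1   38.2]
[[0.5701, 0.2449], [0.4522, 0.2339], [0.4577, 0.1427]] [0.1184 0.0913] [-174.7  -86.5]
thick_wedge_head [[0.4854 0.4113 0.194 ]]
thin_wedge_head [[0.5316 0.3597 0.194 ]]
doming_block [[0.5179 0.2103 0.188 ]]
```

```bash
python3 - <<'E'
from h import *
S=viewer.grab_frame("scene");W=w2c(S)
print("lampbase, post top-ish z.5/.4, drawers bottom left, front, vise, tub",atz([(138,278)],0,S,W).round(2),atz([(100,60)],.4,S,W).round(2),atz([(100,60)],.5,S,W).round(2),atz([(213,245),(390,130),(510,310),(430,190),(250,480)],0,S,W).round(2).tolist())
E
```

```text
lampbase, post top-ish z.5/.4, drawers bottom left, front, vise, tub [[0.78 0.47 0.  ]] [[0.61 0.52 0.4 ]] [[0.19 0.64 0.5 ]] [[0.8, 0.32, 0.0], [1.08, -0.35, 0.0], [0.36, 0.04, 0.0], [0.74, -0.17, 0.0], [0.32, 0.52, 0.0]]
```

View pics/side0.png

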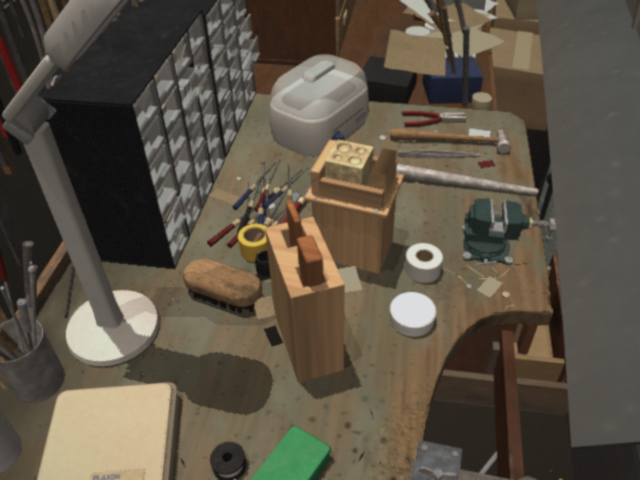

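```bash
python3 - <<'E'
from h import *
S=viewer.grab_frame("scene");V=viewer.grab_frame("side")
def tri(a,b):
    o1,d1=ray([a],S,w2c(S));o2,d2=ray([b],V,w2c(V));d1=d1[0];d2=d2[0]
    t=np.linalg.lstsq(np.c_[d1,-d2],o2-o1,rcond=None)[0]
    return (o1+t[0]*d1).round(3),(o2+t[1]*d2).round(3)
print(tri((100,62),(30,115)),tri((138,278),(112,325)))
o,d=ray([(200,33),(380,3),(20,72)],S,w2c(S));print(o,d.round(2).tolist())
for z in(.4,.45,.5): print(z,atz([(200,33),(380,3),(20,72)],z,S,w2c(S)).round(2).tolist(),atz([(130,5),(60,60)],z,V,w2c(V)).round(2).tolist())
E
```

```text
(array([0.774, 0.476, 0.358]), array([0.774, 0.475, 0.359])) (array([ 0.781,  0.474, -0.001]), array([ 0.781,  0.472, -0.001]))
[-0.08296568  0.72214808  0.56518472] [[0.96, -0.45, -0.21], [0.81, -0.7, -0.16], [1.12, -0.19, -0.27]]
0.4 [[0.68, 0.37, 0.4], [0.73, 0.01, 0.4], [0.61, 0.61, 0.4]] [[0.78, 0.28, 0.4], [0.76, 0.43, 0.4]]
0.45 [[0.45, 0.48, 0.45], [0.48, 0.23, 0.45], [0.4, 0.64, 0.45]] [[0.69, 0.38, 0.45], [0.68, 0.5, 0.45]]
0.5 [[0.22, 0.58, 0.5], [0.24, 0.44, 0.5], [0.19, 0.68, 0.5]] [[0.61, 0.47, 0.5], [0.6, 0.57, 0.5]]
```

```bash
python3 - <<'E'
from h import *
S=viewer.grab_frame("scene");V=viewer.grab_frame("side")
o1,d=ray([(20,72),(380,3)],S,w2c(S));n1=np.cross(*d)
o2,e=ray([(548,20),(572,440)],V,w2c(V));n2=np.cross(*e)
for y in(-.2,0,.2,.4,.6): 
    A=np.array([n1,n2])[:,[0,2]];b=np.array([n1@o1-n1[1]*y,n2@o2-n2[1]*y]);print(y,np.linalg.solve(A,b).round(3))
o=get_obs()
from scipy.spatial.transform import Rotation as R
print(R.from_rotvec(o["orientation"]).as_matrix().round(3),o["clock"])
for p in [(.77,.476,.36),(.65,.5,.45),(.6,.45,.5)]: print(proj([p],S,w2c(S)),proj([p],V,w2c(V)))
E
```

```text
-0.2 [0.393 0.494]
0 [0.356 0.493]
0.2 [0.32  0.492]
0.4 [0.284 0.491]
0.6 [0.247 0.49 ]
[[ 0.906  0.423  0.   ]
 [ 0.423 -0.906 -0.   ]
 [ 0.     0.    -1.   ]] 1.55
[[100.74734668  61.10225597]] [[ 31.94715321 114.97126421]]
[[100.98931143   5.4725135 ]] [[82.26903155 67.68808613]]
[[154.55629738 -41.5451546 ]] [[153.12114605  -3.17066619]]
```

```bash
python3 - <<'E'
from h import *
S=viewer.grab_frame("scene");V=viewer.grab_frame("side")
L=lambda y:(.356-.1825*y,y,.493-.005*y)
for y in (-1,-.6,-.3,0,.2,.4,.5,.6,.7): print(y,proj([L(y)],S,w2c(S)).round(),proj([L(y)],V,w2c(V)).round())
p=S["pixels"];q=V["pixels"]
print(p[[5,25,45],[20,60,100]],p[5,300],q[[50,200,300,430],[600]*4],q[[200],[560]],q[455,600])
o=get_obs();print(o["clock"])
E
```

```text
-1 [[769. -62.]] [[ 529. -212.]]
-0.6 [[725. -55.]] [[ 531. -184.]]
-0.3 [[675. -47.]] [[ 534. -152.]]
0 [[597. -34.]] [[ 539. -101.]]
0.2 [[514. -21.]] [[544. -45.]]
0.4 [[383.   3.]] [[551.  49.]]
0.5 [[285.  20.]] [[556. 123.]]
0.6 [[149.  46.]] [[563. 234.]]
0.7 [[-49.  86.]] [[573. 411.]]
[[124 126 116]
 [124 127 117]
 [125 127 117]] [127 128 119] [[86 84 80]
 [86 84 78]
 [87 84 79]
 [84 80 76]] [[87 83 77]] [34 31 29]
1.65
```

```bash
cat >> h.py <<'E'
def plan(*wps,start=None):
    o=get_obs()
    R=cv2.Rodrigues(np.array(o["orientation"]))[0]; yaw=np.degrees(np.arctan2(R[1,0],R[0,0])); p=np.array(o["tcp_pos"])
    print("now",p.round(4),round(yaw,2),"clk",round(o["clock"],2),"q",np.round(o["joints"],2),"F",np.round(o["contact_force"],1),"w",round(o["grip_width"],4), "tilt",R[:2,2].round(4))
    for w in wps:
        c,s=np.cos(np.radians(yaw)),np.sin(np.radians(yaw)); d=np.array(w[:3])-p
        t=-((w[3]-yaw+180)%360-180)
        print(w,"->",np.round([(c*d[0]+s*d[1])/.2,(s*d[0]-c*d[1])/.2,-d[2]/.2,t/90],4).tolist()); p=np.array(w[:3]);yaw=w[3]
E
python3 - <<'E'
from h import *
plan((.38,-.45,.31,45),(.48,-.28,.33,65),(.53,-.09,.33,85),(.52,.1,.33,105),(.50,.26,.33,120),(.487,.409,.33,130))
E
```

```text
now [ 0.2856 -0.6116  0.2313] 25.03 clk 1.65 q [ 1.03  0.48  0.02  1.56 -0.01  1.11 -0.08] F [ 0.1 -0.1  0.5] w 0.0852 tilt [ 0.0001 -0.    ]
(0.38, -0.45, 0.31, 45) -> [0.7696, -0.5326, -0.3934, -0.2219]
(0.48, -0.28, 0.33, 65) -> [0.9546, -0.2475, -0.1, -0.2222]
(0.53, -0.09, 0.33, 85) -> [0.9666, -0.1749, -0.0, -0.2222]
(0.52, 0.1, 0.33, 105) -> [0.942, -0.1326, -0.0, -0.2222]
(0.5, 0.26, 0.33, 120) -> [0.7986, 0.1105, -0.0, -0.1667]
(0.487, 0.409, 0.33, 130) -> [0.6777, 0.3162, -0.0, -0.1111]
```

Call:
play_rows([
  [[-1,0,0,-0.2,0],[-1,0.77,-0.533,-0.393,-0.222],[-1,0.77,-0.533,-0.393,-0.222],[-1,0.77,-0.533,-0.393,-0.222],[-1,0.77,-0.533,-0.393,-0.222],[-1,0.77,-0.533,-0.393,-0.222]],
], grip_force=90)

```text
clock: 2.15
tcp_pos: [0.3832, -0.4456, 0.3113]
orientation: [2.899, 1.21, 0.004]
contact_force: [0.3, 0.0, -0.1]
grip_width: 0.0856
gripper_force: 0.0
```

Call:
play_rows([
  [[-1,0.955,-0.248,-0.1,-0.222],[-1,0.955,-0.248,-0.1,-0.222],[-1,0.955,-0.248,-0.1,-0.222],[-1,0.955,-0.248,-0.1,-0.222],[-1,0.955,-0.248,-0.1,-0.222]],
])

```text
clock: 2.57
tcp_pos: [0.4817, -0.2761, 0.3307]
orientation: [2.647, 1.692, 0.002]
contact_force: [0.6, 0.2, -1.0]
grip_width: 0.0853
gripper_force: 0.0
```

Call:
play_rows([
  [[-1,0.967,-0.175,0,-0.222],[-1,0.967,-0.175,0,-0.222],[-1,0.967,-0.175,0,-0.222],[-1,0.967,-0.175,0,-0.222],[-1,0.967,-0.175,0,-0.222],[-1,0.967,-0.175,0,-0.222]],
])

```text
clock: 3.07
tcp_pos: [0.5314, -0.0813, 0.3306]
orientation: [-2.304, -2.134, -0.006]
contact_force: [-0.0, -0.0, 0.5]
grip_width: 0.0855
gripper_force: 0.0
```

Call:
play_rows([
  [[-1,0.94,-0.133,0,-0.222],[-1,0.94,-0.133,0,-0.222],[-1,0.94,-0.133,0,-0.222],[-1,0.94,-0.133,0,-0.222],[-1,0.94,-0.133,0,-0.222],[-1,0.94,-0.133,0,-0.222]],
])

```text
clock: 3.57
tcp_pos: [0.5189, 0.1066, 0.3305]
orientation: [-1.901, -2.499, -0.004]
contact_force: [0.3, -0.8, 0.5]
grip_width: 0.0853
gripper_force: 0.0
```

```bash
python3 - <<'E'
from h import *
plan((.50,.26,.33,120),(.487,.409,.33,130))
o=get_obs();f=viewer.grab_frame("wrist");save(f,"w1.png");W=w2c(f,o)
np.savez("w1.npz",W=W)
for t in ["thick_wedge_head","thin_wedge_head","stand","holder","doming_block"]:
    print(t,[(round(x["score"],2),x["rect"]) for x in viewer.trace(f,t)[:2]])
E
```

```text
now [0.5189 0.1066 0.3305] 105.48 clk 3.57 q [ 0.21  0.21 -0.62  1.74  0.12  1.23 -0.16] F [ 0.3 -0.8  0.5] w 0.0853 tilt [0.0008 0.0029]
(0.5, 0.26, 0.33, 120) -> [0.7644, 0.1138, 0.0027, -0.1614]
(0.487, 0.409, 0.33, 130) -> [0.6777, 0.3162, -0.0, -0.1111]
thick_wedge_head []
thin_wedge_head []
stand []
holder [(0.55, [257.6, 28.6, 432.9, 181.1])]
doming_block [(0.92, [309.7, 57.3, 408.3, 159.6])]
```

View pics/w1.png

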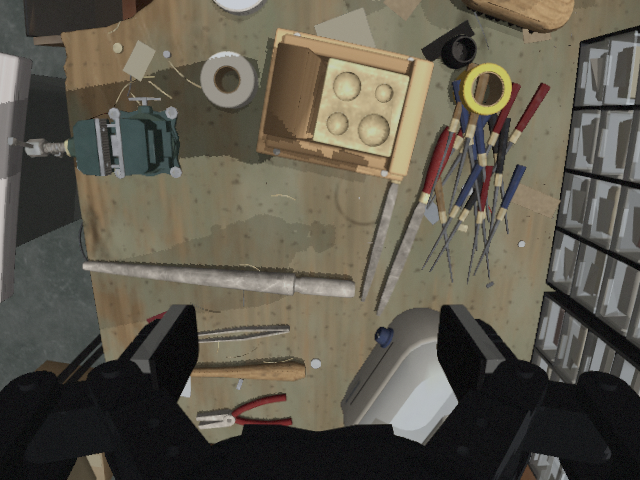

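The wrist view shows the holder: plate corners near (277,30), (434,60), (400,182) and (258,152). The block is at (310-408, 57-160), with the cheek and gap on its left at about (318,95).

```bash
python3 - <<'E'
from h import *
W=np.load("w1.npz")["W"];f=viewer.grab_frame("wrist")
a=cv2.imread("pics/w1.png")[15:195,240:450];cv2.imwrite("pics/w1c.png",cv2.resize(a,None,fx=3.3,fy=3.3,interpolation=cv2.INTER_CUBIC))
for n,uv,z in (("plate",[(277,30),(434,60),(400,182),(258,152)],.133),("block",[(328,57),(408,68),(397,158),(312,145)],.188)):
    P=atz(uv,z,f,W)[:,:2];d=np.diff(np.r_[P,P[:1]],axis=0);print(n,P.round(4).tolist(),P.mean(0).round(4),np.linalg.norm(d,axis=1).round(4),np.degrees(np.arctan2(d[:,1],d[:,0])).round(1))
E
```

```text
plate [[0.4529, 0.2327], [0.5771, 0.245], [0.5811, 0.1455], [0.4611, 0.1378]] [0.518  0.1902] [0.1248 0.0996 0.1203 0.0953] [   5.7  -87.7 -176.3   94.9]
block [[0.497, 0.2159], [0.5497, 0.2238], [0.5609, 0.1654], [0.502, 0.158]] [0.5274 0.1908] [0.0533 0.0595 0.0593 0.0581] [   8.6  -79.2 -172.9   94.9]
```

View pics/w1c.png

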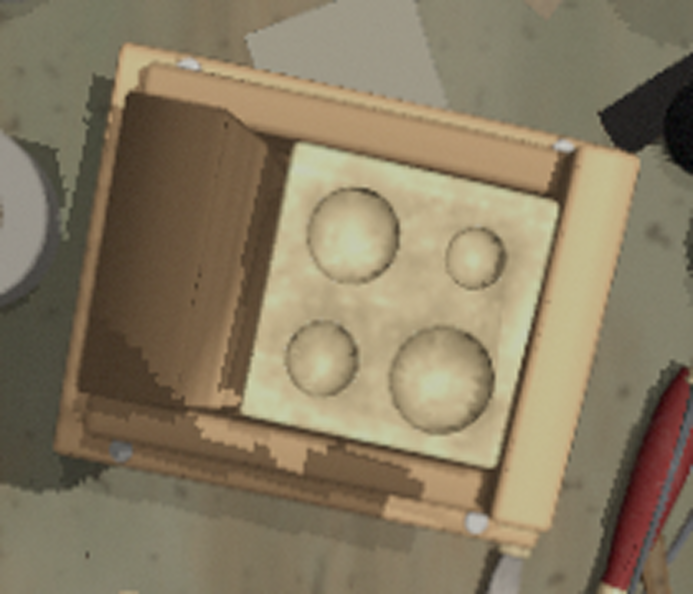

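Call:
play_rows([
  [[-1,0.764,0.114,0,-0.161],[-1,0.764,0.114,0,-0.161],[-1,0.764,0.114,0,-0.161],[-1,0.764,0.114,0,-0.161],[-1,0.764,0.114,0,-0.161]],
])

```text
clock: 4.33
tcp_pos: [0.5003, 0.2601, 0.3303]
orientation: [-1.572, -2.717, -0.005]
contact_force: [-1.1, -0.6, -0.0]
grip_width: 0.0856
gripper_force: 0.0
```

```bash
python3 - <<'E'
from h import *
plan((.487,.409,.33,130))
o=get_obs();f=viewer.grab_frame("wrist");save(f,"w2.png");W=w2c(f,o)
np.savez("w2.npz",W=W)
for t in ["thick_wedge_head","thin_wedge_head","stand","holder","doming_block"]:
    print(t,[(round(x["score"],2),x["rect"]) for x in viewer.trace(f,t)[:2]])
E
```

```text
now [0.5003 0.2601 0.3303] 119.91 clk 4.33 q [-0.    0.29 -0.72  1.66  0.2   1.26 -0.24] F [-1.1 -0.6 -0. ] w 0.0856 tilt [-0.0006  0.0043]
(0.487, 0.409, 0.33, 130) -> [0.6786, 0.3136, 0.0016, -0.1121]
thick_wedge_head [(0.66, [389.4, 0.0, 444.9, 54.8])]
thin_wedge_head [(0.89, [403.0, 83.6, 449.9, 155.8])]
stand [(0.9, [341.6, 2.3, 472.8, 170.5])]
holder [(0.78, [210.4, 194.5, 381.1, 368.1])]
doming_block [(0.7, [253.4, 255.5, 348.0, 360.9])]
```

View pics/w2.png

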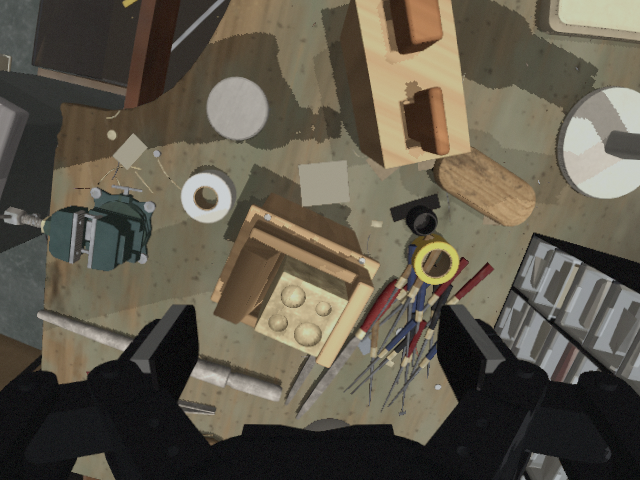

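The thick head is at the upper right (390-445, 0-55), and the thin one is at (403-450, 84-156) with its slot showing on its left. I'll move over the thick wedge and measure from there.

Call:
play_rows([
  [[-1,0.679,0.314,0,-0.112],[-1,0.679,0.314,0,-0.112],[-1,0.679,0.314,0,-0.112],[-1,0.679,0.314,0,-0.112],[-1,0.679,0.314,0,-0.112],[-1,0.679,0.314,0,-0.112]],
])

```text
clock: 5.13
tcp_pos: [0.4905, 0.403, 0.3295]
orientation: [-1.338, -2.842, 0.001]
contact_force: [0.3, -0.6, 0.1]
grip_width: 0.0855
gripper_force: 0.0
```

```bash
python3 - <<'E'
from h import *
plan()
o=get_obs();f=viewer.grab_frame("wrist");save(f,"w3.png");W=w2c(f,o)
np.savez("w3.npz",W=W)
for t in ["thick_wedge_head","thin_wedge_head","stand"]:
    print(t,[(round(x["score"],2),x["rect"]) for x in viewer.trace(f,t)[:2]])
a=f["pixels"][60:420,160:480,::-1];cv2.imwrite("pics/w3c.png",cv2.resize(a,None,fx=1.65,fy=1.65,interpolation=cv2.INTER_CUBIC))
E
```

```text
now [0.4905 0.403  0.3295] 129.58 clk 5.13 q [-0.25  0.44 -0.76  1.49  0.3   1.33 -0.34] F [ 0.3 -0.6  0.1] w 0.0855 tilt [-0.0007 -0.0002]
thick_wedge_head [(0.87, [302.0, 177.1, 332.2, 252.5])]
thin_wedge_head [(0.77, [314.2, 265.7, 327.9, 340.0])]
stand [(0.87, [272.2, 152.2, 363.8, 322.8])]
```

View pics/w3c.png

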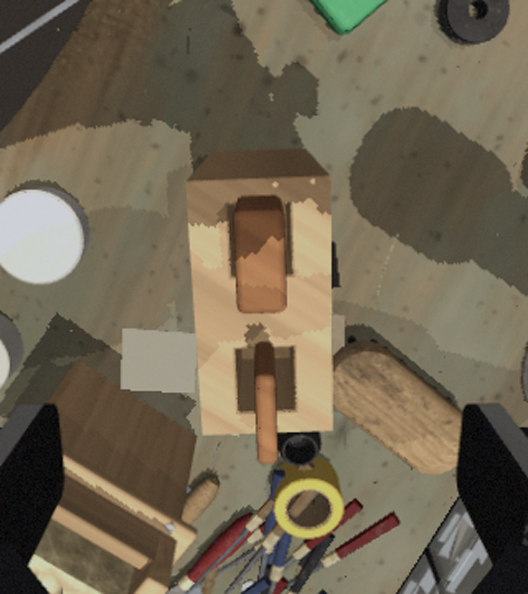

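```bash
python3 - <<'E'
from h import *
W=np.load("w3.npz")["W"];f=viewer.grab_frame("wrist")
P=atz([(273.9,170.3),(360.6,167.9),(361.8,319.4),(283,323)],.172,f,W)[:,:2];d=np.diff(np.r_[P,P[:1]],axis=0)
print(P.round(4).tolist(),P.mean(0).round(4),np.linalg.norm(d,axis=1).round(4),np.degrees(np.arctan2(d[:,1],d[:,0])).round(1))
Q=atz([(305,249),(333,249),(302.5,190),(332,188),(304.8,249),(319,249)],.216,f,W)[:,:2];print(Q.round(4).tolist(),Q[:4].mean(0))
# two-view silhouette fit of the heads' and stand: (x,y,yaw)
print(np.linalg.inv(W)[:3,3].round(3))
for c in(P.mean(0),):
  for yaw in (38,40,42):
    a=np.radians(yaw); print(yaw,(c+.034*np.array([-np.sin(a),np.cos(a)])).round(4))
W1=np.load("w1.npz")["W"]
for n,uv,z,q in (("block",[(329.4,58.0),(409.1,76.5),(390.3,156.8),(313.6,140.2)],.188,0),("stop inner",[(414.8,60.5),(390.6,170.2)],.177,0),("stop outer",[(433.3,62),(406,175.6)],.177,0),("plate L",[(277.3,28),(256.7,151.4)],.133,0)):
    P=atz(uv,z,f,W1)[:,:2];d=np.diff(np.r_[P,P[:1]],axis=0);print(n,P.round(4).tolist(),P.mean(0).round(4),np.linalg.norm(d,axis=1).round(4),np.degrees(np.arctan2(d[:,1],d[:,0])).round(1))
E
```

```text
[[0.4447, 0.4097], [0.4924, 0.4514], [0.5738, 0.3602], [0.5264, 0.3169]] [0.5093 0.3846] [0.0633 0.1222 0.0642 0.1237] [  41.2  -48.3 -137.5  131.3]
[[0.4924, 0.3891], [0.5066, 0.4009], [0.4666, 0.4184], [0.4801, 0.4313], [0.4923, 0.3891], [0.4995, 0.395]] [0.48643697 0.40991668]
[0.446 0.458 0.473]
38 [0.4884 0.4113]
40 [0.4875 0.4106]
42 [0.4866 0.4098]
block [[0.4981, 0.2155], [0.5521, 0.2189], [0.5562, 0.1649], [0.5022, 0.1614]] [0.5271 0.1902] [0.0541 0.0541 0.0541 0.0542] [   3.6  -85.7 -176.3   94.4]
stop inner [[0.5546, 0.2318], [0.5615, 0.1555]] [0.558  0.1936] [0.0766 0.0766] [-84.8  95.2]
stop outer [[0.5672, 0.2345], [0.5735, 0.1548]] [0.5703 0.1947] [0.08 0.08] [-85.5  94.5]
plate L [[0.4527, 0.2342], [0.4599, 0.138]] [0.4563 0.1861] [0.0965 0.0965] [-85.7  94.3]
```

```bash
python3 - <<'E'
from h import *
plan((.4868,.4103,.178,131.3))
E
```

```text
now [0.4918 0.4006 0.33  ] 129.34 clk 5.38 q [-0.24  0.44 -0.76  1.5   0.3   1.33 -0.34] F [-0.2  0.3  0.6] w 0.0854 tilt [ 0.0008 -0.001 ]
(0.4868, 0.4103, 0.178, 131.3) -> [0.0535, 0.0115, 0.76, -0.0218]
```

```bash
python3 - <<'E'
from h import *
for i in range(3):
    o=get_obs();print(o["clock"],o["tcp_pos"].round(4),o["joints"].round(4),o["qvel"].round(3),o["tau"].round(1));
    if i<2: viewer.grab_frame("wrist")
E
```

```text
5.3833 [0.4918 0.4006 0.33  ] [-0.2442  0.4357 -0.7574  1.4952  0.3043  1.3316 -0.3406] [-0.003  0.    -0.007 -0.001 -0.    -0.    -0.003] [ -0.3 -52.2  -8.3 -29.1   0.   -0.    0. ]
5.4333 [0.4916 0.4009 0.3301] [-0.2445  0.4357 -0.7577  1.4951  0.3042  1.3316 -0.3407] [-0.005  0.004 -0.007 -0.004 -0.001 -0.001 -0.001] [ -0.1 -52.2  -8.2 -29.1   0.    0.    0. ]
5.4833 [0.4914 0.4012 0.3301] [-0.2448  0.4358 -0.758   1.495   0.3042  1.3315 -0.3407] [-0.008  0.003 -0.006 -0.001 -0.001 -0.001 -0.002] [  0.1 -52.3  -8.2 -29.1   0.    0.    0. ]
```

Call:
play_rows([
  [[-1,0.051,0.011,0,-0.022],[-1,0.051,0.011,0.1,-0.022],[-1,0.051,0.011,0.2,-0.022],[-1,0.051,0.011,0.3,-0.022],[-1,0.051,0.011,0.4,-0.022],[-1,0.051,0.011,0.45,-0.022],[-1,0.051,0.011,0.45,-0.022]],
])

```text
clock: 6.07
tcp_pos: [0.4848, 0.411, 0.2375]
orientation: [-1.288, -2.864, 0.006]
contact_force: [0.1, -0.4, 0.2]
grip_width: 0.0849
gripper_force: 0.0
```

```bash
python3 - <<'E'
from h import *
plan((.4868,.4103,.178,131.3))
o=get_obs();f=viewer.grab_frame("wrist");save(f,"w4.png");W=w2c(f,o)
P=[];a=np.radians(41.3);R=np.array([[np.cos(a),-np.sin(a)],[np.sin(a),np.cos(a)]])
T=viewer.trace(f,"thick_wedge_head");print([(x["score"],x["rect"]) for x in T])
box=np.array([[sx*.01,sy*.021] for sx in(-1,1) for sy in(-1,1)])@R.T+[.4868,.4103]
for z in (.172,.216): print(proj(np.c_[box,np.full(4,z)],f,W).round(0).tolist())
E
```

```text
now [0.4848 0.411  0.2375] 131.58 clk 6.07 q [-0.27  0.51 -0.74  1.61  0.37  1.17 -0.37] F [ 0.1 -0.4  0.2] w 0.0849 tilt [-0.0032 -0.0028]
(0.4868, 0.4103, 0.178, 131.3) -> [-0.0094, 0.0054, 0.2973, 0.0031]
[(0.94, [295.1, 222.8, 338.8, 334.4])]
[[300.0, 294.0], [299.0, 220.0], [336.0, 294.0], [338.0, 220.0]]
[[296.0, 334.0], [295.0, 245.0], [340.0, 334.0], [342.0, 245.0]]
```

Call:
play_rows([
  [[-1,-0.009,0.003,0.1,0.002],[-1,-0.009,0.003,0.2,0.002],[-1,-0.009,0.003,0.295,0.002],[-1,-0.009,0.003,0.295,0.002],[1,-0.009,0.003,0.295,0.002],[1,-0.009,0.003,0.295,0.002],[1,-0.009,0.003,0.295,0.002],[1,-0.009,0.003,0.295,0.002],[1,-0.009,0.003,0.295,0.002],[1,-0.009,0.003,0.295,0.002],[1,-0.009,0.003,0.295,0.002]],
], grip_force=90)

```text
clock: 7.08
tcp_pos: [0.4878, 0.4114, 0.182]
orientation: [1.295, 2.862, 0.002]
contact_force: [-0.6, -0.4, 5.9]
grip_width: 0.0191
gripper_force: 88.0
```

```bash
python3 - <<'E'
from h import *
o=get_obs();print(o["gripper_force"],o["grip_width"])
plan((.4868,.4103,.31,131.3))
E
```

```text
88.01167488098145 0.01906611068803955
now [0.4878 0.4114 0.182 ] 131.31 clk 7.08 q [-0.29  0.56 -0.72  1.66  0.41  1.07 -0.41] F [-0.6 -0.4  5.9] w 0.0191 tilt [0.0013 0.001 ]
(0.4868, 0.4103, 0.31, 131.3) -> [-0.0006, -0.0074, -0.6399, 0.0001]
```

Call:
play_rows([
  [[1,0,0,-0.05,0],[1,0,0,-0.2,0],[1,0,0,-0.35,0],[1,0,0,-0.5,0],[1,0,0,-0.64,0],[1,0,0,-0.64,0],[1,0,0,-0.64,0]],
])

```text
clock: 7.67
tcp_pos: [0.4878, 0.4116, 0.3111]
orientation: [1.294, 2.861, 0.005]
contact_force: [0.0, 0.6, -1.9]
grip_width: 0.0192
gripper_force: 87.9
```

```bash
python3 - <<'E'
from h import *
o=get_obs();print(o["gripper_force"],o["grip_width"])
plan((.489,.29,.31,113),(.489,.188,.31,94.3))
S=viewer.grab_frame("scene");V=viewer.grab_frame("side")
c=proj([.487,.411,.28],S,w2c(S))[0].astype(int);e=proj([.487,.411,.28],V,w2c(V))[0].astype(int);print(c,e)
cr=lambda f,c:cv2.resize(f["pixels"][max(0,c[1]-70):c[1]+70,c[0]-60:c[0]+60,::-1],(390,455),interpolation=cv2.INTER_CUBIC)
cv2.imwrite("pics/lift.png",np.hstack([cr(S,c),cr(V,e)]))
E
```

```text
87.93888330459595 0.019234187362617682
now [0.4878 0.4116 0.3111] 131.32 clk 7.67 q [-0.26  0.46 -0.76  1.51  0.32  1.3  -0.34] F [ 0.   0.6 -1.9] w 0.0192 tilt [0.0026 0.0023]
(0.489, 0.29, 0.31, 113) -> [-0.4608, -0.397, 0.0054, 0.2035]
(0.489, 0.188, 0.31, 94.3) -> [-0.4695, -0.1993, -0.0, 0.2078]
[249 172] [305 203]
```

View pics/lift.png

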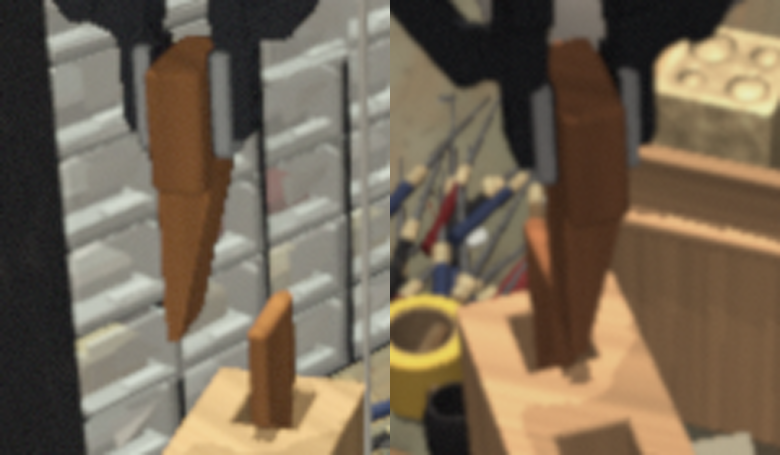

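The lifted wedge's sloped side faces image-right in both views (scene edge 205,190 to 185,340), which is world ~221°. So the stand's yaw is +41.3° and the wedge needs a turn of -37°.

Call:
play_rows([
  [[1,-0.15,-0.13,0,0.05],[1,-0.3,-0.27,0,0.12],[1,-0.461,-0.397,0,0.19],[1,-0.461,-0.397,0,0.2035],[1,-0.461,-0.397,0,0.2035]],
])

```text
clock: 8.18
tcp_pos: [0.4893, 0.2853, 0.3074]
orientation: [1.742, 2.614, -0.006]
contact_force: [0.2, 0.5, -1.2]
grip_width: 0.0188
gripper_force: 88.1
```

Call:
play_rows([
  [[1,-0.15,-0.07,0,0.05],[1,-0.3,-0.13,0,0.12],[1,-0.469,-0.199,0,0.19],[1,-0.469,-0.199,0,0.2078],[1,-0.469,-0.199,0.1,0.2078],[1,-0.469,-0.199,0.1,0.2078]],
])

```text
clock: 8.68
tcp_pos: [0.4869, 0.1869, 0.2856]
orientation: [-2.133, -2.303, 0.008]
contact_force: [-1.8, -0.4, -1.5]
grip_width: 0.0188
gripper_force: 88.2
```

```bash
python3 - <<'E'
from h import *
plan((.4887,.1883,.27,94.3))
o=get_obs();f=viewer.grab_frame("wrist");save(f,"w5.png");np.savez("w5.npz",W=w2c(f,o))
S=viewer.grab_frame("scene");V=viewer.grab_frame("side");save(S,"s5.png");save(V,"v5.png")
c=proj([.5,.19,.2],S,w2c(S))[0].astype(int);e=proj([.5,.19,.2],V,w2c(V))[0].astype(int);print(c,e)
cr=lambda f,c:cv2.resize(f["pixels"][max(0,c[1]-75):c[1]+75,c[0]-65:c[0]+65,::-1],(390,450),interpolation=cv2.INTER_CUBIC)
print(max(0,e[1]-75))
cv2.imwrite("pics/over.png",np.hstack([cr(S,c),cv2.resize(f["pixels"][130:430,190:450,::-1],(390,450))]))
E
```

```text
now [0.4869 0.1869 0.2856] 94.4 clk 8.68 q [ 0.05  0.23 -0.63  1.82  0.15  1.15 -0.55] F [-1.8 -0.4 -1.5] w 0.0188 tilt [-0.0053 -0.0016]
(0.4887, 0.1883, 0.27, 94.3) -> [0.0065, 0.0095, 0.0779, 0.0011]
[383 185] [367 149]
74
```

View pics/over.png

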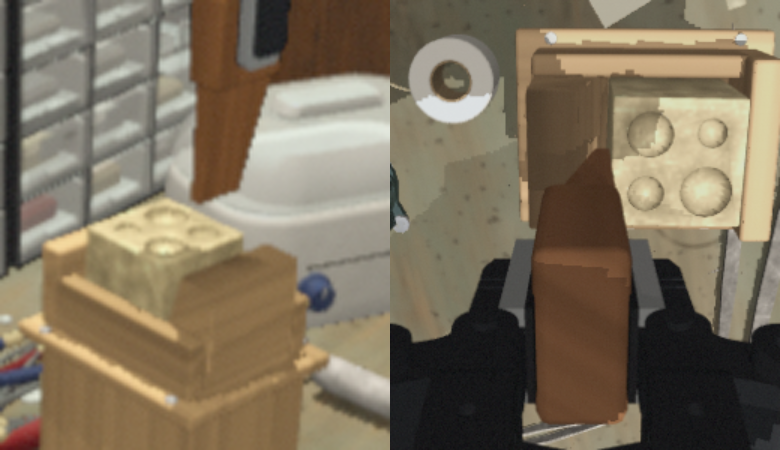

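Wrist view: the blade edge (full-image pixel ~328-336, 230) is just left of the block's near edge (~338, 183-280), with the sloped side facing the cheek.

```bash
python3 - <<'E'
from h import *
W=np.load("w5.npz")["W"];f=viewer.grab_frame("wrist")
a=np.radians(4.4);ex=np.array([np.cos(a),np.sin(a)]);ey=np.array([-ex[1],ex[0]])
h0=np.array([.518,.1905])
hol=lambda P:np.c_[(P-h0)@ex,(P-h0)@ey]
print("block edge hx",hol(atz([(337.3,183.3),(340.7,280.7)],.188,f,W)[:,:2]).round(4).tolist())
print("stop outer top, plate left",hol(atz([(337+0,0)],.188,f,W)[:,:2]).round(4).tolist(), hol(atz([(190+(517-390)*.6667,130+30*.6667)],.133,f,W)[:,:2]).round(4).tolist())
print("tip", hol(atz([(328,230),(336,230)],.2156,f,W)[:,:2]).round(4).tolist())
o=get_obs();p=o["tcp_pos"][:2];print("tcp hol",hol(p[None]).round(4),o["tcp_pos"])
for s in(5,10): print(proj([*(p+s*.001*ex+.014*ey),.2156],f,W).round(1))
plan((*(h0-.0294*ex-.001*ey),.25,94.3),)
E
```

```text
block edge hx [[-0.0191, 0.033], [-0.0161, -0.0286]]
stop outer top, plate left [[-0.0203, 0.1328]] [[-0.0615, 0.0484]]
tip [[-0.025, 0.0119], [-0.0207, 0.0119]]
tcp hol [[-0.0295  0.0003]] [0.48856234 0.18849682 0.28911362]
[[328.9 225.8]]
[[338.3 225.8]]
now [0.4886 0.1885 0.2891] 94.44 clk 8.88 q [ 0.05  0.23 -0.63  1.81  0.15  1.15 -0.55] F [-0.7  0.1 -0.3] w 0.0191 tilt [-0.0005  0.0005]
(np.float64(0.4887633681126554), np.float64(0.18724740782084462), 0.25, 94.3) -> [-0.0063, 0.0005, 0.1956, 0.0016]
```

Call:
play_rows([
  [[1,-0.003,0,0.06,0.001],[1,-0.003,0,0.12,0.001],[1,-0.003,0,0.18,0.001],[1,-0.003,0,0.23,0.001],[1,-0.003,0,0.27,0.001],[1,-0.003,0,0.27,0.001]],
])

```text
clock: 9.38
tcp_pos: [0.4875, 0.186, 0.2323]
orientation: [-2.137, -2.3, 0.006]
contact_force: [-0.1, -0.0, -1.2]
grip_width: 0.0188
gripper_force: 90.7
```

```bash
python3 - <<'E'
from h import *
plan()
o=get_obs();f=viewer.grab_frame("wrist");save(f,"w6.png")
L=viewer.trace(f,"doming_block");print([(x["score"],x["rect"]) for x in L])
E
```

```text
now [0.4875 0.186  0.2323] 94.22 clk 9.38 q [ 0.04  0.29 -0.62  1.88  0.19  1.04 -0.59] F [-0.1 -0.  -1.2] w 0.0188 tilt [-0.0038 -0.0014]
[(0.87, [333.3, 191.9, 456.5, 318.4])]
```

Call:
play_rows([
  [[1,0,0.001,0.015,0],[1,0,0.003,0.025,0],[1,0,0.005,0.035,0],[1,0,0.008,0.045,0],[1,0,0.011,0.055,0],[1,0,0.014,0.065,0],[1,0,0.014,0.065,0]],
], grip_force=110)

```text
clock: 10.07
tcp_pos: [0.4915, 0.1869, 0.2214]
orientation: [-2.138, -2.301, 0.0]
contact_force: [-2.3, -0.3, -1.1]
grip_width: 0.0185
gripper_force: 107.4
```

```bash
python3 - <<'E'
from h import *
plan()
E
```

```text
now [0.4915 0.1869 0.2214] 94.21 clk 10.07 q [ 0.03  0.3  -0.61  1.89  0.2   1.01 -0.6 ] F [-2.3 -0.3 -1.1] w 0.0185 tilt [-0.0003  0.    ]
```

Call:
play_rows([
  [[1,0,0.002,0.01,0],[1,0,0.004,0.02,0],[1,0,0.006,0.03,0],[1,0,0.008,0.04,0],[1,0,0.009,0.05,0],[1,0,0.009,0.05,0]],
])

```text
clock: 10.57
tcp_pos: [0.4917, 0.1871, 0.2115]
orientation: [-2.137, -2.301, 0.005]
contact_force: [-9.7, 0.2, 3.7]
grip_width: 0.0187
gripper_force: 107.9
```

```bash
python3 - <<'E'
from h import *
plan()
E
```

```text
now [0.4917 0.1871 0.2115] 94.24 clk 10.57 q [ 0.03  0.32 -0.61  1.9   0.21  1.   -0.6 ] F [-9.7  0.2  3.7] w 0.0187 tilt [-0.0032 -0.0012]
```

Call:
play_rows([
  [[1,0,-0.003,0.005,0],[1,0,-0.005,0.01,0],[1,0,-0.005,0.015,0],[1,0,-0.005,0.02,0],[1,0,-0.005,0.02,0]],
])

```text
clock: 10.98
tcp_pos: [0.4916, 0.1873, 0.2108]
orientation: [2.137, 2.301, -0.002]
contact_force: [-16.5, -5.7, 27.6]
grip_width: 0.0186
gripper_force: 111.8
```

```bash
python3 - <<'E'
from h import *
plan()
E
```

```text
now [0.4916 0.1873 0.2108] 94.22 clk 10.98 q [ 0.03  0.32 -0.61  1.9   0.22  0.99 -0.61] F [-16.5  -5.7  27.6] w 0.0186 tilt [-0.0001 -0.0016]
```

Call:
play_rows([
  [[1,0,-0.003,0.005,0],[1,0,-0.006,0.01,0],[1,0,-0.006,0.012,0],[1,0,-0.006,0.012,0]],
])

```text
clock: 11.32
tcp_pos: [0.4916, 0.1874, 0.2106]
orientation: [2.137, 2.299, 0.001]
contact_force: [-19.2, -7.7, 43.2]
grip_width: 0.0187
gripper_force: 113.7
```

```bash
python3 - <<'E'
from h import *
plan()
f=viewer.grab_frame("wrist");save(f,"w7.png")
S=viewer.grab_frame("scene");c=(383,185)
cv2.imwrite("pics/in.png",np.hstack([cv2.resize(S["pixels"][c[1]-75:c[1]+75,c[0]-65:c[0]+65,::-1],(390,450),interpolation=cv2.INTER_CUBIC),cv2.resize(f["pixels"][130:430,190:450,::-1],(390,450))]))
E
```

```text
now [0.4916 0.1874 0.2106] 94.19 clk 11.32 q [ 0.03  0.32 -0.61  1.9   0.22  0.99 -0.61] F [-19.2  -7.7  43.2] w 0.0187 tilt [ 0.0029 -0.0016]
```

View pics/in.png

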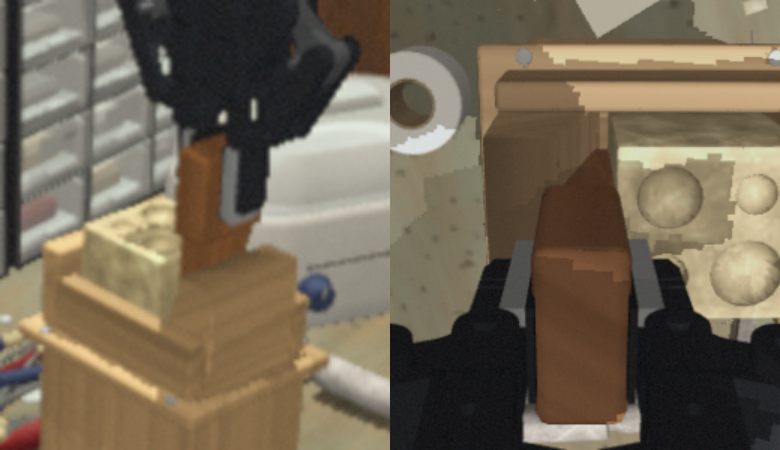

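Wrist view: the wedge is in the gap beside the block. The drive force is up to 43 N and the wedge no longer moves, at the expected depth. I'll relax the load, release, and check.

Call:
play_rows([
  [[1,0,-0.008,-0.01,0],[1,0,-0.012,-0.02,0],[-1,0,-0.012,-0.02,0],[-1,0,-0.012,-0.02,0],[-1,0,-0.012,-0.02,0],[-1,0,-0.012,-0.02,0],[-1,0,-0.012,-0.1,0],[-1,0,-0.012,-0.25,0],[-1,0,-0.012,-0.4,0],[-1,0,-0.012,-0.5,0],[-1,0,-0.012,-0.5,0]],
])

```text
clock: 12.33
tcp_pos: [0.4908, 0.1882, 0.31]
orientation: [2.136, 2.299, 0.011]
contact_force: [-0.0, 0.5, 0.0]
grip_width: 0.0854
gripper_force: 0.0
```

```bash
python3 - <<'E'
from h import *
plan()
o=get_obs();f=viewer.grab_frame("wrist");save(f,"w8.png");np.savez("w8.npz",W=w2c(f,o))
S=viewer.grab_frame("scene");c=(383,185)
for g in (f,S):
  for t in ("thick_wedge_head","doming_block","thin_wedge_head"): print(t,[(round(x["score"],2),x["rect"]) for x in viewer.trace(g,t)[:1]])
cv2.imwrite("pics/out.png",np.hstack([cv2.resize(S["pixels"][c[1]-75:c[1]+75,c[0]-65:c[0]+65,::-1],(300,346),interpolation=cv2.INTER_CUBIC),cv2.resize(f["pixels"][140:346,190:484,::-1],(494,346),interpolation=cv2.INTER_CUBIC)]))
E
```

```text
now [0.4908 0.1882 0.31  ] 94.21 clk 12.33 q [ 0.06  0.21 -0.63  1.78  0.14  1.18 -0.54] F [-0.   0.5  0. ] w 0.0854 tilt [0.0072 0.0027]
thick_wedge_head [(0.7, [297.3, 195.0, 338.0, 293.2])]
doming_block [(0.8, [328.6, 175.9, 414.4, 268.8])]
thin_wedge_head []
thick_wedge_head [(0.55, [374.8, 149.4, 409.8, 201.1])]
doming_block [(0.95, [343.3, 171.9, 380.2, 216.0])]
thin_wedge_head [(0.79, [266.0, 191.4, 282.1, 235.7])]
```

View pics/out.png

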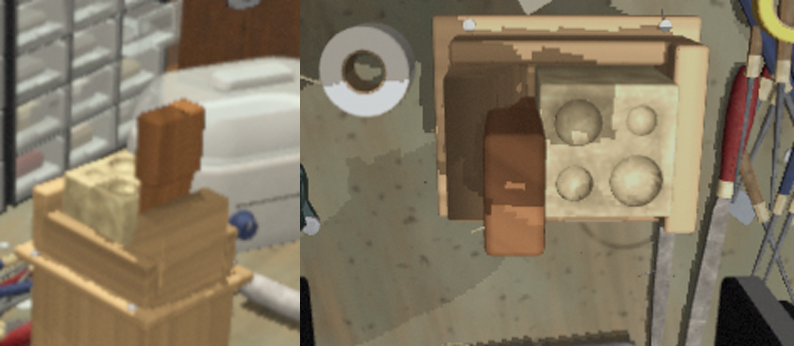

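```bash
python3 - <<'E'
from h import *
W=np.load("w8.npz")["W"];f=viewer.grab_frame("wrist")
a=np.radians(4.3);ex=np.array([np.cos(a),np.sin(a)]);ey=np.array([-ex[1],ex[0]]);h0=np.array([.518,.1905])
pt=lambda x,y,z:[*(h0+x*ex+y*ey),z]
for n,c,s,z0,z1 in (("head",(-.025,-.001),(.01,.021),.201,.245),("block",(.0125,0),(.0275,.0275),.133,.188)):
  for z in(z0,z1): print(n,z,proj([pt(c[0]+i*s[0],c[1]+j*s[1],z) for i,j in((-1,1),(1,1),(1,-1),(-1,-1))],f,W).round().tolist())
S=viewer.grab_frame("scene")
p=proj([pt(-.025+i*.01,-.001+j*.021,z) for i in(-1,1) for j in(-1,1) for z in(.201,.245)],S,w2c(S));print(p.min(0),p.max(0))
E
```

```text
head 0.201 [[302.0, 203.0], [334.0, 203.0], [333.0, 266.0], [303.0, 267.0]]
head 0.245 [[300.0, 220.0], [338.0, 220.0], [337.0, 294.0], [301.0, 294.0]]
block 0.133 [[330.0, 177.0], [400.0, 177.0], [397.0, 244.0], [330.0, 244.0]]
block 0.188 [[333.0, 188.0], [417.0, 188.0], [412.0, 267.0], [333.0, 268.0]]
[372.68850141 150.88767986] [405.97113162 192.1498715 ]
```

```bash
python3 -c "
from h import *
print(r.hand_in())"
```

```text
the job is handed in; nothing more can be done
None
```

The thick wedge is driven tight between the block and the sloping cheek with the block home against the stop. The thin wedge is still in the stand, and the job was handed in at about 12 s with the arm clear.

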